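Shut the test fixture and start the test

TASK

A circuit board lies ready in the test fixture: gently push the fixture's open lid down with your fingertips until it lies fully shut over the board, and only then press the green button on the control box all the way in to start the test, gently, and draw back so that it springs out. Nothing needs to be gripped or lifted; do not touch the red or the blue button, and leave the board and the tools around it where they lie.

Things in the scene. Friction and masses are not known exactly. Their poses are not given: they have to be found in the camera images.
- fixture: Clamshell test fixture for circuit boards, fixed to the bench: black base with a grey well, 164x154 mm (its x by y), walls 62 mm high. Origin under its centre at bench height; its x axis points from the front (lid tab) to the hinge at the back, y along the hinge, z up. Depending on the start it stands to the left or to the right of the control box.
- lid_hinge (a point): Middle of the lid's hinge axis, fixed on the fixture 70 mm behind the fixture's centre and 66 mm above the bench. The axis runs along the fixture's y.
- lid (a joint): Angle of the lid (rad): 0 = shut, lying level on the fixture's walls; about 0.85 to 1.25 at the start; stop at 1.35. It grows as the front edge rises and swings back. The hinge is stiff: the lid stays at any angle where it is left and must be pushed all the way down, about 1 to 4 N near the front edge.
- lid_push (a point): Middle of the lid's front bar, on its outer face, 138 mm from the hinge axis and 6 mm outside the plane through it. The lid: blue frame 150 mm wide, 10 mm thick, front bar 24 mm deep, clear window, black tab (18x50 mm) at the front edge; shut, its top lies 72 mm above the bench. The point's z axis points out of the outer face, x towards the hinge.
- board: Blue circuit board, 60x100x13 mm, lying loose in the fixture's well under the lid. Origin at the centre of its underside. Not to be touched.
- control_box: Grey control box fixed to the bench, 84x176 mm (its x by y), 55 mm high. Origin under its centre at bench height. On its top stand three round push buttons in a row along its y, 52 mm apart (at -52, 0 and +52 mm), green, red and blue in an order that varies.
- green_top (a point): Centre of the top face of the green push button: cap 28 mm across, standing 9 mm out of a 40 mm steel bezel, its top 69 mm above the bench. It is pressed straight down.
- green_button (a joint): Travel of the green button (m): 0 = out, 0.006 = fully in; a spring of about 1 N at first and 5 N fully in brings it back out.
- red_top (a point): Centre of the top face of the red push button: cap 28 mm across, standing 9 mm out of a 40 mm steel bezel, its top 69 mm above the bench. Not to be touched.
- red_button (a joint): Travel of the red button (m): 0 = out, 0.006 = fully in; a spring of about 1 N at first and 5 N fully in brings it back out.
- blue_top (a point): Centre of the top face of the blue push button: cap 28 mm across, standing 9 mm out of a 40 mm steel bezel, its top 69 mm above the bench. Not to be touched.
- blue_button (a joint): Travel of the blue button (m): 0 = out, 0.006 = fully in; a spring of about 1 N at first and 5 N fully in brings it back out.
- driver_red: red-handled screwdriver, 23x187x28 mm, lying loose on the bench near the work; to be left alone. Origin at the centre of its underside.
- pliers: small pliers with blue grips lying flat, 46x152x11 mm, lying loose on the bench near the work; to be left alone. Origin at the centre of its underside.
- hexkeys: red folding hex key set, 28x85x20 mm, lying loose on the bench near the work; to be left alone. Origin at the centre of its underside.
- heatsink: black finned heat sink, 28x34x22 mm, lying loose on the bench near the work; to be left alone. Origin at the centre of its underside.
- spare_board: small green circuit board with two white connectors, 90x50x11 mm, lying loose on the bench near the work; to be left alone. Origin at the centre of its underside.

How it is judged:
By the outcome, as a careful person would: the job done as asked, in the order asked, and still so for the second after the job is handed in, with the robot touching nothing.
It also fails if it takes over 58 s, if anything falls off the work surface, if the arm or the gripper's body presses on something with over 40 N, if the wrist force passes 120 N, or if a joint passes its speed limit or range.

ROBOT

A 7-joint arm with a two-finger parallel gripper is mounted at the origin on a cart in front of the work surface, level with it; the furniture and walls round the work are solid. World frame = base frame: x ahead of the robot, y to its left, z up, the work surface at z = 0. Lengths are in m, angles in rad, forces in N, time in s.
With the tool pointing down it reaches from about 0.35 to 0.9 m from the base axis. Payload 19.9 kg.
Tool frame: the origin (TCP) lies at the very end of the fingers, on their centre line; the grasp point (between the pads) lies 19 mm behind it; z points along the fingers, y is the line along which they close (so a half turn about z gives the same grasp; the last joint's range is limited). The gripper opens to 85 mm and grips with 20 to 120 N. Pads are 22 mm wide; open, the fingers measure 114 mm over their backs; the gripper's body (76 mm by 85 mm) begins 54 mm behind the grasp point. The pads swing forward as they close: fully open they stand 13 mm farther back than shut.
Start: joints at [-1.196, 0.417, -0.01, 1.614, 0.005, 1.111, -0.053], TCP at [0.253, 0.571, 0.231] pointing down, gripper open.
Joint ranges: [-2.81, 2.81], [-0.39, 2.02], [-1.27, 1.25], [0.06, 2.57], [-1.19, 4.33], [0.19, 2], [-2.82, 2.82]. Speed limits (rad/s): [1.89, 1.89, 2.39, 2.39, 3.01, 3.01, 3.01].

INTERFACE

Orientations are given as a unit quaternion [w, x, y, z].
In Python, from cell import manip, imaging gives the robot as it stands.
- The arm moves only by the tool send_rows, never from a script. Its argument "rows" is a list of rows, each a list of 5 numbers: the shift along the tool's x, y, z in mm, then the turn about the tool's z in rad, then the finger opening in mm, from 0 to 85.4. In form: [[tx, ty, tz, roll, hand], ...]. A call has exactly 5 rows; each row is the pose to reach, as a shift and turn from the pose commanded when the call began, along the tool's axes at that moment; what a row does not reach only later rows make up. A row lasts 1/12 s, in which the tool goes at most 41.7 mm and 7.16 degrees, less where a joint would pass 70% of its speed; a pose out of reach is approached as far as the arm can. A call with a gripper value outside its range is refused whole. The fingers move at their own pace and stop on an object; "squeeze" is the grip in N (left out, the last holds). Time passes only in rows, so rows that repeat a pose let the fingers close, or fill a call up. It gives the time, the measured TCP pose, the force, the opening and the grip force at its end, in the units of the state.
- manip.get_obs(): the state, without advancing time (a new reading comes with each control period).
- imaging.capture(name): name is "side" or "top"; returns the picture (480x640x3 uint8, blue, green, red); there is no depth.
- imaging.camera_params(name): a dict with "mtx" (3x3 intrinsics, pixels), "k1" (the pictures are not rectified: a ray, as slopes to the right and down, at radius r is drawn at 1 + k1 r^2 times it, then the intrinsics apply), "xyz" and "attitude" of the camera in the world. Camera axes: x right, y up, looking along -z (the intrinsics and any distortion apply to the point x, -y, -z); pixel columns grow to the right and rows downward; lengths in m; the calibration is good to about 2 mm. A picture is of the moment at which its call begins. camera_params takes no time and is no camera call.
- manip.finish_job(): hands the job in; it is judged then, once.
The state is a dict: "t": time; "qpos": joint angles; "joint_velocities": joint speeds; "joint_efforts": joint torques, N m; "tcp_pos": TCP position; "eef_rot": TCP orientation; "wrist_force": force on the tool from outside, world axes, zero at the start; "torque": the same for the moment, N m; "width": finger opening in m; "grasp_force": force on a finger pad.
Only numpy, scipy, OpenCV 4.12 (cv2) and the standard library are available. Lean on these libraries where they do the work, as an engineer would, in place of code of your own. Each camera call takes 0.05 s, during which the arm holds its last target. There are 200 camera calls.

## Working session

There is one attempt and no reset: what is moved stays moved. The work goes in short steps, Python scripts to look and compute and a tool call to move; the robot and the scene stay as the last step left them, time stands still between calls to the robot, and variables do not carry over. Pictures are saved under pics/ and viewed, at most 10 in all, crops included, and the job is handed in when it is done.

Besides the shell and the picture viewer there is one more tool, called by a JSON object that holds its "api" and its "payload", one argument or row to a line. send_rows: Moves the arm, as the interface text tells. Its arguments: {"type":"object","properties":{"rows":{"type":"array"},"squeeze":{"type":"number"}},"required":["rows"]}

```bash
mkdir -p pics
python3 - <<'E'
from cell import manip, imaging
import cv2
for n in("side","top"):
    cv2.imwrite(f"pics/{n}0.png",imaging.capture(n)); print(imaging.camera_params(n))
print(manip.get_obs())
E
```

```text
{'mtx': array([[553.39690367,   0.        , 316.54950468],
       [  0.        , 553.39690367, 248.89951788],
       [  0.        ,   0.        ,   1.        ]]), 'k1': -0.12217160164080232, 'xyz': array([ 0.35573694, -0.79539788,  0.72139453]), 'attitude': array([ 0.90051721,  0.42322971, -0.03562643, -0.09314574])}
{'mtx': array([[584.0870637 ,   0.        , 315.96022382],
       [  0.        , 584.0870637 , 243.18561986],
       [  0.        ,   0.        ,   1.        ]]), 'k1': -0.12993603090855646, 'xyz': array([ 0.27720886, -0.11078777,  1.20892207]), 'attitude': array([ 0.78727477,  0.08079457, -0.06648971, -0.60765927])}
{'t': 0.1, 'qpos': array([-1.19551119,  0.41791574, -0.01032825,  1.61407744,  0.00472255,
        1.11070007, -0.05297548]), 'joint_velocities': array([-0.00024872, -0.00222008, -0.00052418, -0.00104466,  0.00104884,
        0.0008311 , -0.00045869]), 'joint_efforts': array([ 2.54512495e-03, -8.65840244e+01,  6.81105629e-01, -4.35646069e+01,
        1.91124697e-02,  5.01817558e-03,  1.09630082e-04]), 'tcp_pos': array([0.25289422, 0.57122706, 0.23073717]), 'eef_rot': array([-6.47903688e-05,  2.06855461e-01,  9.78371365e-01, -5.34637490e-04]), 'wrist_force': array([ 0.95042076, -0.60433144,  0.41407985]), 'torque': array([-0.01283016, -0.02410439, -0.07155819]), 'grasp_force': 0.0, 'width': 0.08539320575899073}
```

View pics/top0.png

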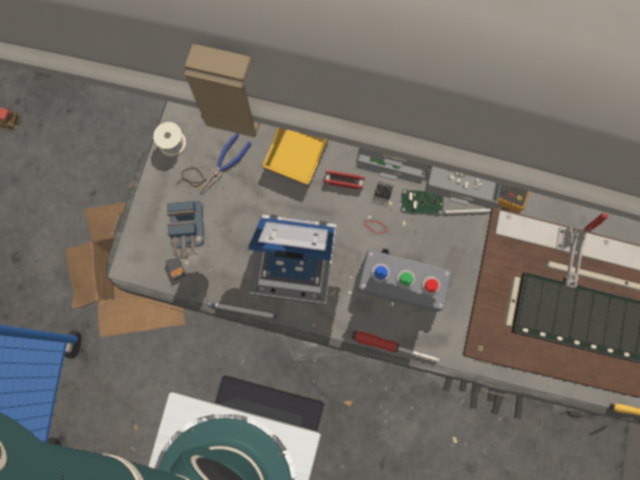

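View pics/side0.png

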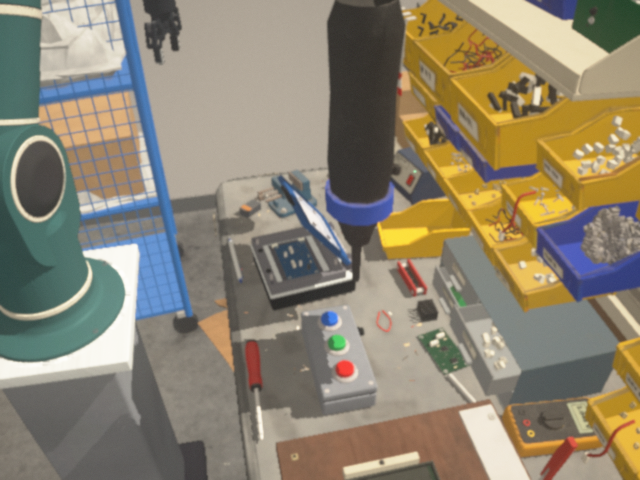

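```bash
cat > h.py <<'E'
from cell import manip, imaging
import cv2, numpy as np
from scipy.spatial.transform import Rotation as R
def cam(n):
    p=imaging.camera_params(n); a=p["attitude"]
    return p, R.from_quat(a,scalar_first=True).as_matrix()
def ray(n,uv):
    p,M=cam(n)
    d=np.array([(uv[0]-p["mtx"][0,2])/p["mtx"][0,0],(uv[1]-p["mtx"][1,2])/p["mtx"][1,1]])
    s=d.copy()
    for _ in range(20): s=d/(1+p["k1"]*(s@s))
    return p["xyz"],M@np.array([s[0],-s[1],-1])
def plane(n,uv,z):
    o,d=ray(n,uv); return o+d*(z-o[2])/d[2]
def proj(n,X):
    p,M=cam(n); c=M.T@(np.asarray(X)-p["xyz"]); s=np.array([c[0],-c[1]])/-c[2]
    s=s*(1+p["k1"]*(s@s)); return p["mtx"][[0,1],[0,1]]*s+p["mtx"][:2,2]
def tri(uvt,uvs):
    A=[];b=[]
    for n,uv in(("top",uvt),("side",uvs)):
        o,d=ray(n,uv); d/=np.linalg.norm(d); P=np.eye(3)-np.outer(d,d); A.append(P);b.append(P@o)
    return np.linalg.lstsq(np.vstack(A),np.hstack(b),rcond=None)[0]
E
python3 - <<'E'
from h import *
t=cv2.imread("pics/top0.png"); s=cv2.imread("pics/side0.png")
a=cv2.resize(t[205:325,235:460],None,fx=3.5,fy=3.5,interpolation=2)
cv2.imwrite("pics/tc.png",a)
cv2.imwrite("pics/sc.png",cv2.resize(s[170:410,230:390],None,fx=2.5,fy=2.5,interpolation=2))
hsv=cv2.cvtColor(t,cv2.COLOR_BGR2HSV)
for k,(u,v) in dict(b=(381,272),g=(406,279),r=(431,285)).items(): print(k,plane("top",(u,v),.069), )
for k,(u,v) in dict(b=(330,318),g=(337,342),r=(345,369)).items(): print(k,plane("side",(u,v),.069))
E
```

```text
b [ 0.48993321 -0.19598565  0.069     ]
g [ 0.48881113 -0.24732661  0.069     ]
r [ 0.48962585 -0.2983037   0.069     ]
b [ 0.4884392  -0.19895146  0.069     ]
g [ 0.48808847 -0.25044672  0.069     ]
r [ 0.48790016 -0.30358111  0.069     ]
```

View pics/tc.png

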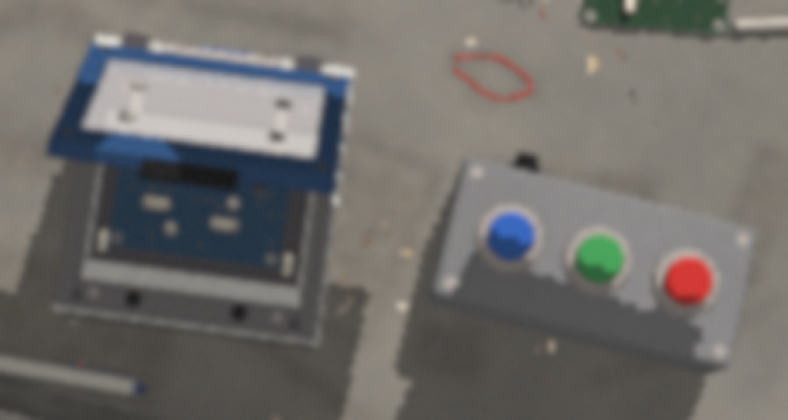

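View pics/sc.png

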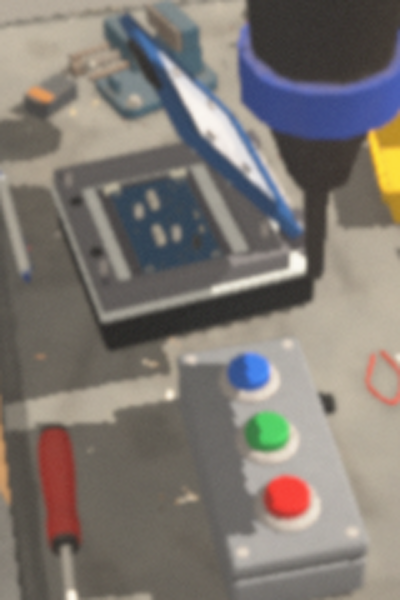

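```bash
cat > fit.py <<'E'
from h import *
from scipy.optimize import least_squares
T=lambda u,v:(235+u/3.5,205+v/3.5)
S=lambda u,v:(230+u/2.5,170+v/2.5)
def fx(p,l): c,s=np.cos(p[2]),np.sin(p[2]); return np.array([p[0]+c*l[0]-s*l[1],p[1]+s*l[0]+c*l[1],l[2]])
def lid(p,r,y,o): # r from hinge to the front, o outward
    t=p[3]; return fx(p,[.07-r*np.cos(t)+o*np.sin(t),y,.066+r*np.sin(t)+o*np.cos(t)])
E
python3 - <<'E'
from fit import *
obs=[("top",T(53,308),lambda p:fx(p,[-.082,.077,.062])),("top",T(318,345),lambda p:fx(p,[-.082,-.077,.062])),
("top",T(48,155),lambda p:lid(p,.15,.075,.0)),("top",T(335,190),lambda p:lid(p,.15,-.075,.0)),
("side",S(107,318),lambda p:fx(p,[-.082,-.077,.062])),("side",S(53,185),lambda p:fx(p,[-.082,.077,.062])),
("side",S(306,260),lambda p:fx(p,[.082,-.077,.062])),("side",S(125,15),lambda p:lid(p,.15,.075,.0))]
f=lambda p:np.hstack([proj(n,g(p))-np.array(uv) for n,uv,g in obs])
r=least_squares(f,[.5,0,0,1.],loss="soft_l1"); p=r.x
print(p); print(f(p).reshape(-1,2).round(1))
print("push",lid(p,.138,0,.006),"tab end",lid(p,.168,0,0))
o,d=ray("side",(325,270))
for k in(.2,.3,.4,.5,.6,.7,.8):
    X=o+d*k; print(X.round(2),proj("top",X).round())
print(proj("side",[.253,.571,.231]))
import math
obs=manip.get_obs(); print(R.from_quat(obs["eef_rot"],scalar_first=True).as_matrix().round(3))
E
```

```text
[ 0.47542221 -0.02237957  0.11879597  0.9537237 ]
[[-0.2 -0.1]
 [ 1.4  0.1]
 [ 0.8 -1.1]
 [ 2.1  0.3]
 [-2.8 -6.5]
 [-1.3 -6.2]
 [ 6.8 -4.3]
 [-0.8  0.1]]
push [ 0.4704969  -0.02296745  0.18202137] tab end [ 0.44840078 -0.0256048   0.20301675]
[ 0.39 -0.65  0.59] [782. 380.]
[ 0.4  -0.58  0.52] [699. 357.]
[ 0.42 -0.5   0.45] [623. 335.]
[ 0.43 -0.43  0.39] [554. 315.]
[ 0.45 -0.36  0.32] [494. 298.]
[ 0.46 -0.29  0.25] [442. 283.]
[ 0.48 -0.21  0.19] [396. 270.]
[168.87334143  61.43207798]
[[-0.914  0.405 -0.   ]
 [ 0.405  0.914 -0.001]
 [-0.    -0.001 -1.   ]]
```

Run:
```python
from fit import *
print(tri(T(53,308),S(53,185)),tri(T(318,345),S(107,318)))
print("lid corner",tri(T(48,155),S(125,15)))
print("green",tri((406,279),(337,342)))
t=cv2.imread("pics/top0.png"); s=cv2.imread("pics/side0.png")
p=[ 0.475,-0.022,.119,.954]
def draw(im,n,pts,c):
    q=[proj(n,X) for X in pts]
    for a,b in zip(q,q[1:]+q[:1]): cv2.line(im,*[tuple(int(16*x) for x in k) for k in(a,b)],c,1,cv2.LINE_AA,4)
for im,n in((t,"top"),(s,"side")):
    for z in(.062,0): draw(im,n,[fx(p,[a,b,z]) for a,b in((-.082,-.077),(-.082,.077),(.082,.077),(.082,-.077))],(0,255,255))
    draw(im,n,[lid(p,a,b,.006) for a,b in((.15,-.075),(.15,.075),(0,.075),(0,-.075))],(0,0,255))
a=cv2.resize(t[205:325,235:365],None,fx=3,fy=3,interpolation=2); b=cv2.resize(s[165:325,230:370],None,fx=3,fy=3,interpolation=2)
w=np.zeros((480,820,3),np.uint8); w[:360,:390]=a; w[:480,395:815]=b
cv2.imwrite("pics/ov.png",cv2.resize(w,(800,468)))
```

```text
[0.386218   0.04627433 0.04484734] [ 0.4058807  -0.10576567  0.04258138]
lid corner [0.44967129 0.0510527  0.18741053]
green [ 0.48907847 -0.2477009   0.06576628]
```

View pics/ov.png

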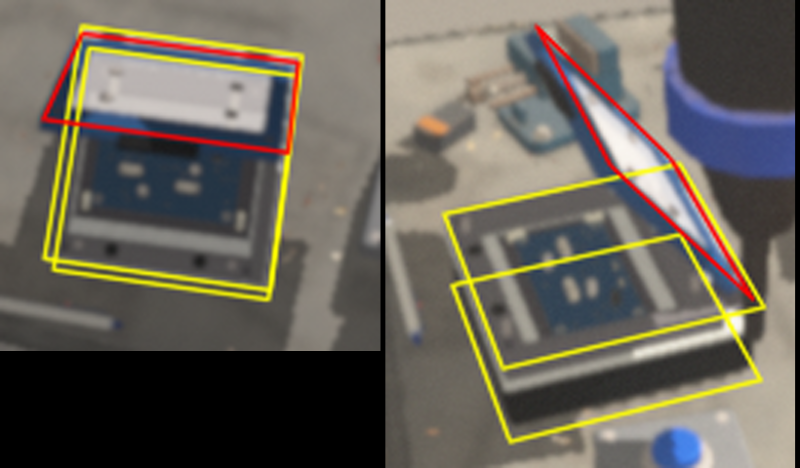

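```bash
cat >> fit.py <<'E'
C=[.476,-.021,.122,.95]
def shift(X,yaw=None):
    o=manip.get_obs(); M=R.from_quat(o["eef_rot"],scalar_first=True).as_matrix()
    d=M.T@(np.asarray(X)-o["tcp_pos"]); az=np.arctan2(M[1,0],M[0,0])
    e=None if yaw is None else -((yaw-az+np.pi)%(2*np.pi)-np.pi)
    print("shift mm",(d*1000).round(1),"roll",e,"|d|",np.linalg.norm(d).round(3))
def tcp(th,r=.142,h=.011,dz=0): # TCP for contact at lid angle th
    return fx(C,[.07-r*np.cos(th)+.006*np.sin(th)+h,0,.066+r*np.sin(th)+.006*np.cos(th)+dz])
E
python3 -c "
from fit import *
X=tcp(.95,dz=.06);print(X);shift(X,C[2]+np.pi)
for t in np.arange(.95,-.01,-.1):
  a=tcp(t)-tcp(.95); print(round(t,2),(tcp(t)*1000).round(), 'fwd mm',round(-1000*(a[:2]@[np.cos(.122),np.sin(.122)]),1),'down',round(-1000*a[2],1))
"
```

```text
[ 0.4792571  -0.02060065  0.2449951 ]
shift mm [-446.5 -449.6  -13.7] roll -0.5387196260734886 |d| 0.634
0.95 [479. -21. 185.] fwd mm -0.0 down -0.0
0.85 [468. -22. 177.] fwd mm 11.5 down 8.4
0.75 [457. -23. 167.] fwd mm 22.1 down 17.8
0.65 [448. -24. 157.] fwd mm 31.7 down 28.3
0.55 [439. -25. 145.] fwd mm 40.2 down 39.7
0.45 [432. -26. 133.] fwd mm 47.5 down 51.8
0.35 [426. -27. 120.] fwd mm 53.6 down 64.7
0.25 [421. -28. 107.] fwd mm 58.4 down 78.1
0.15 [418. -28.  93.] fwd mm 61.8 down 91.8
0.05 [416. -28.  79.] fwd mm 63.8 down 105.9
```

{"api": "send_rows", "payload": {
  "rows": [
    [-22,-22,-10,-0.11,0],
    [-44,-44,-20,-0.22,0],
    [-66,-66,-30,-0.33,0],
    [-90,-90,-40,-0.44,0],
    [-115,-115,-45,-0.54,0]
  ],
  "squeeze": 20
}}

```text
t: 0.52
tcp_pos: [0.3119, 0.4186, 0.277]
eef_rot: [0.0, -0.065, 0.998, 0.0]
wrist_force: [1.0, 0.4, 0.4]
width: 0.0255
grasp_force: 0.0
```

```bash
python3 -c "
from fit import *
shift(tcp(.95,dz=.06),C[2]+np.pi)"
```

```text
shift mm [-109.3 -457.2   31.9] roll 0.007402478217537478 |d| 0.471
```

{"api": "send_rows", "payload": {
  "rows": [
    [-9,-38,0,0,0],
    [-18,-76,0,0,0],
    [-27,-114,0,0,0],
    [-36,-152,0,0,0],
    [-45,-190,0,0,0]
  ]
}}

```text
t: 0.93
tcp_pos: [0.3797, 0.2348, 0.2762]
eef_rot: [-0.0, -0.062, 0.998, 0.0]
wrist_force: [1.5, 0.3, 0.3]
width: 0.0002
grasp_force: 0.0
```

{"api": "send_rows", "payload": {
  "rows": [
    [-9,-38,0,0,0],
    [-18,-76,0,0,0],
    [-27,-114,0,0,0],
    [-36,-152,0,0,0],
    [-45,-190,0,0,0]
  ]
}}

```text
t: 1.35
tcp_pos: [0.4477, 0.0517, 0.2764]
eef_rot: [0.0, -0.062, 0.998, 0.0]
wrist_force: [0.1, 0.9, 0.1]
width: 0.0001
grasp_force: 0.0
```

```bash
python3 -c "
from fit import *
shift(tcp(.95,dz=.06),C[2]+np.pi)"
```

```text
shift mm [-22.4 -75.7  31.4] roll 0.0012987836341054049 |d| 0.085
```

{"api": "send_rows", "payload": {
  "rows": [
    [-8,-25,6,0,0],
    [-16,-50,14,0,0],
    [-22,-75,24,0,0],
    [-22,-76,31,0,0],
    [-22,-76,31,0,0]
  ]
}}

```text
t: 1.77
tcp_pos: [0.4782, -0.0202, 0.2438]
eef_rot: [-0.001, -0.06, 0.998, -0.0]
wrist_force: [-0.2, 0.7, -1.0]
width: -0.0001
grasp_force: 0.0
```

Run:
```python
from fit import *
t=imaging.capture("top"); s=imaging.capture("side")
a=cv2.resize(t[205:325,235:365],None,fx=3,fy=3,interpolation=2); b=cv2.resize(s[125:325,230:370],None,fx=3,fy=2.9,interpolation=2)
w=np.zeros((580,790,3),np.uint8); w[:360,:370]=a[:,:370]; w[:,370:790]=b
cv2.imwrite("pics/pre.png",w); shift(tcp(.95),None)
```

```text
shift mm [-0.5 -2.3 60.2] roll None |d| 0.06
```

View pics/pre.png

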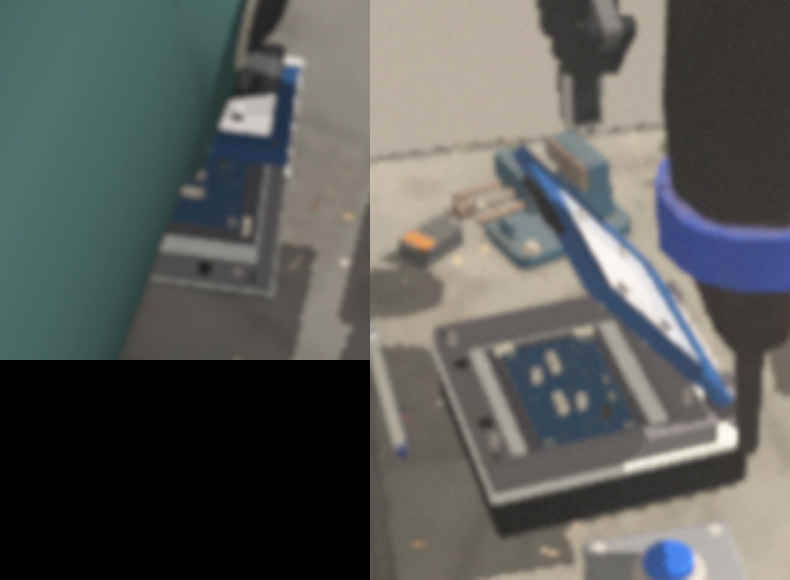

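The fingers (crop ≈ 580,110) stand closed above the lid's front bar (its edge ≈ 540,165), lid still open. I go down to touch it.

{"api": "send_rows", "payload": {
  "rows": [
    [0,-1,10,0,0],
    [0,-2,20,0,0],
    [0,-2,30,0,0],
    [0,-2,38,0,0],
    [0,-2,44,0,0]
  ]
}}

```text
t: 2.28
tcp_pos: [0.4786, -0.0208, 0.2]
eef_rot: [-0.001, -0.062, 0.998, -0.0]
wrist_force: [0.5, 0.5, 0.2]
width: -0.0002
grasp_force: 0.0
```

{"api": "send_rows", "payload": {
  "rows": [
    [0,0,3,0,0],
    [0,0,6,0,0],
    [0,0,9,0,0],
    [0,0,12,0,0],
    [0,0,14,0,0]
  ]
}}

```text
t: 2.7
tcp_pos: [0.4791, -0.021, 0.1871]
eef_rot: [0.0, -0.062, 0.998, -0.0]
wrist_force: [1.0, 0.2, -0.1]
width: 0.0001
grasp_force: 0.0
```

{"api": "send_rows", "payload": {
  "rows": [
    [4,0,4,0,0],
    [8,0,8,0,0],
    [12,0,12,0,0],
    [17,0,16,0,0],
    [22,0,20,0,0]
  ]
}}

```text
t: 3.12
tcp_pos: [0.4567, -0.0237, 0.167]
eef_rot: [0.0, -0.062, 0.998, -0.0]
wrist_force: [2.5, 0.2, 1.1]
width: -0.0003
grasp_force: 0.6
```

{"api": "send_rows", "payload": {
  "rows": [
    [4,0,4,0,0],
    [8,0,8,0,0],
    [11,0,13,0,0],
    [15,0,18,0,0],
    [18,0,22,0,0]
  ]
}}

```text
t: 3.53
tcp_pos: [0.4388, -0.026, 0.1447]
eef_rot: [-0.0, -0.062, 0.998, -0.0]
wrist_force: [1.6, -0.8, 0.0]
width: 0.0001
grasp_force: 0.5
```

{"api": "send_rows", "payload": {
  "rows": [
    [3,0,5,0,0],
    [6,0,10,0,0],
    [9,0,15,0,0],
    [11,0,20,0,0],
    [13,0,25,0,0]
  ]
}}

```text
t: 3.95
tcp_pos: [0.4261, -0.0276, 0.1198]
eef_rot: [-0.0, -0.062, 0.998, -0.0]
wrist_force: [-1.1, -0.0, 2.0]
width: 0.0
grasp_force: 0.5
```

{"api": "send_rows", "payload": {
  "rows": [
    [2,0,5,0,0],
    [4,0,10,0,0],
    [5,0,15,0,0],
    [7,0,20,0,0],
    [8,0,25,0,0]
  ]
}}

```text
t: 4.37
tcp_pos: [0.4184, -0.0285, 0.0948]
eef_rot: [0.0, -0.062, 0.998, -0.0]
wrist_force: [0.5, -0.8, 2.5]
width: 0.0004
grasp_force: 0.5
```

{"api": "send_rows", "payload": {
  "rows": [
    [0,0,3,0,0],
    [1,0,6,0,0],
    [1,0,9,0,0],
    [2,0,12,0,0],
    [2,0,15,0,0]
  ]
}}

```text
t: 4.78
tcp_pos: [0.4165, -0.0288, 0.0801]
eef_rot: [0.0, -0.062, 0.998, -0.0]
wrist_force: [-0.9, -1.1, 0.5]
width: -0.0001
grasp_force: 0.4
```

Now slowly to the stop (top at 72 mm).

{"api": "send_rows", "payload": {
  "rows": [
    [0,0,1,0,0],
    [0,0,2,0,0],
    [0,0,3,0,0],
    [0,0,4,0,0],
    [0,0,5,0,0]
  ]
}}

```text
t: 5.2
tcp_pos: [0.4165, -0.0288, 0.0753]
eef_rot: [0.0, -0.062, 0.998, -0.0]
wrist_force: [-0.5, -0.2, 0.8]
width: -0.0
grasp_force: 0.4
```

{"api": "send_rows", "payload": {
  "rows": [
    [0,0,0.5,0,0],
    [0,0,1,0,0],
    [0,0,1.5,0,0],
    [0,0,2,0,0],
    [0,0,2.5,0,0]
  ]
}}

```text
t: 5.62
tcp_pos: [0.4165, -0.0287, 0.0728]
eef_rot: [0.0, -0.062, 0.998, -0.0]
wrist_force: [-0.6, -0.0, 0.8]
width: 0.0002
grasp_force: 0.4
```

{"api": "send_rows", "payload": {
  "rows": [
    [0,0,0.4,0,0],
    [0,0,0.8,0,0],
    [0,0,1.2,0,0],
    [0,0,1.6,0,0],
    [0,0,2,0,0]
  ]
}}

```text
t: 6.03
tcp_pos: [0.4167, -0.0287, 0.0715]
eef_rot: [0.0, -0.061, 0.998, 0.0]
wrist_force: [-12.3, -0.2, 42.5]
width: 0.0001
grasp_force: 21.0
```

Run:
```python
from h import *
print([manip.get_obs()[k] for k in("wrist_force","tcp_pos")])
```

```text
[array([-12.31161697,  -0.21612341,  42.50262171]), array([ 0.41666232, -0.02874751,  0.07153313])]
```

Hard stop at the shut height; draw back straight up, then check with a picture.

{"api": "send_rows", "payload": {
  "rows": [
    [0,0,-2,0,0],
    [0,0,-8,0,0],
    [0,0,-20,0,0],
    [0,0,-40,0,0],
    [0,0,-60,0,0]
  ]
}}

```text
t: 6.45
tcp_pos: [0.4162, -0.0289, 0.1315]
eef_rot: [-0.001, -0.061, 0.998, -0.0]
wrist_force: [-0.1, 0.2, 0.2]
width: 0.0003
grasp_force: 0.0
```

Run:
```python
from fit import *
s=imaging.capture("side")
cv2.imwrite("pics/shut.png",cv2.resize(s[165:325,230:390],None,fx=3.5,fy=3.5,interpolation=2)); shift([.4887,-.249,.13])
```

```text
shift mm [ -43.4 -227.     5. ] roll None |d| 0.231
```

View pics/shut.png

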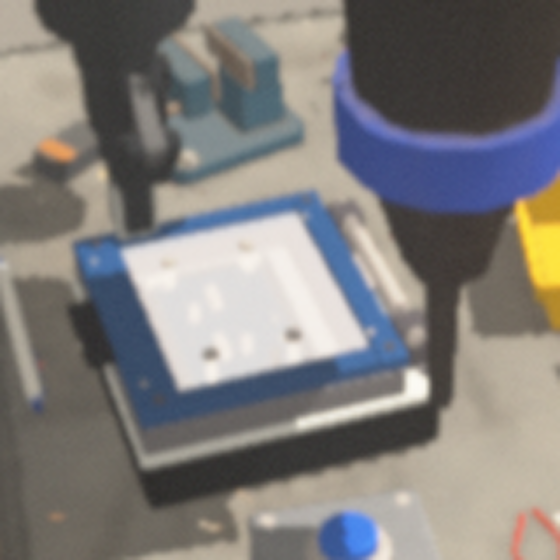

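The picture shows the blue lid lying level and shut on the fixture (corners ≈ (80,245), (400,355)). On to the green button.

{"api": "send_rows", "payload": {
  "rows": [
    [-7,-38,0,0,0],
    [-14,-76,0,0,0],
    [-21,-114,0,0,0],
    [-28,-152,0,0,0],
    [-36,-190,0,0,0]
  ]
}}

```text
t: 6.92
tcp_pos: [0.4759, -0.2147, 0.1311]
eef_rot: [0.0, -0.062, 0.998, -0.0]
wrist_force: [0.9, 0.5, -0.5]
width: 0.0001
grasp_force: 0.0
```

{"api": "send_rows", "payload": {
  "rows": [
    [-4,-18,0,0,0],
    [-7,-37,0,0,0],
    [-7,-37,10,0,0],
    [-7,-37,20,0,0],
    [-7,-37,30,0,0]
  ]
}}

```text
t: 7.33
tcp_pos: [0.4869, -0.248, 0.0998]
eef_rot: [-0.0, -0.062, 0.998, 0.0]
wrist_force: [-0.3, 0.2, -0.7]
width: 0.0002
grasp_force: 0.0
```

Run:
```python
from fit import *
s=imaging.capture("side"); o=manip.get_obs(); print(o["tcp_pos"],o["wrist_force"])
cv2.imwrite("pics/g.png",cv2.resize(s[260:410,280:430],None,fx=3.5,fy=3.5,interpolation=2)); shift([.4887,-.249,.072])
```

```text
[ 0.48606357 -0.24723719  0.09802347] [-1.50111445  1.32026163 -2.35898873]
shift mm [-2.5 -2.1 26. ] roll None |d| 0.026
```

View pics/g.png

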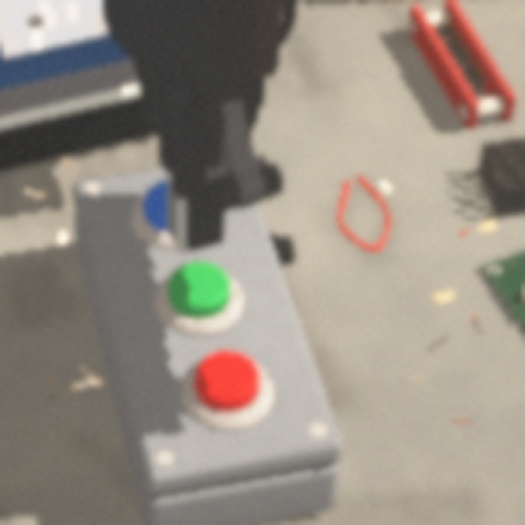

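Closed fingertips (crop ≈ 205,245) hang straight above the green cap (≈ 200,285), clear of the others. Descend and press.

{"api": "send_rows", "payload": {
  "rows": [
    [-1,-1,7,0,0],
    [-2,-1,14,0,0],
    [-2,-1,19,0,0],
    [-2,-1,23,0,0],
    [-2,-1,26,0,0]
  ]
}}

```text
t: 7.8
tcp_pos: [0.4892, -0.2493, 0.0744]
eef_rot: [-0.0, -0.062, 0.998, -0.0]
wrist_force: [1.0, -0.2, 1.1]
width: -0.0001
grasp_force: 0.0
```

{"api": "send_rows", "payload": {
  "rows": [
    [0,0,1.5,0,0],
    [0,0,3,0,0],
    [0,0,4.5,0,0],
    [0,0,6,0,0],
    [0,0,7,0,0]
  ]
}}

```text
t: 8.22
tcp_pos: [0.4893, -0.2496, 0.0679]
eef_rot: [0.0, -0.062, 0.998, -0.0]
wrist_force: [0.9, 0.4, 2.1]
width: -0.0
grasp_force: 0.9
```

{"api": "send_rows", "payload": {
  "rows": [
    [0,0,0.8,0,0],
    [0,0,1.6,0,0],
    [0,0,2.4,0,0],
    [0,0,3.2,0,0],
    [0,0,4,0,0]
  ]
}}

```text
t: 8.63
tcp_pos: [0.4893, -0.2495, 0.0639]
eef_rot: [0.0, -0.062, 0.998, -0.0]
wrist_force: [-0.6, -0.6, 4.5]
width: 0.0002
grasp_force: 2.3
```

{"api": "send_rows", "payload": {
  "rows": [
    [0,0,0.2,0,0],
    [0,0,0.4,0,0],
    [0,0,0.6,0,0],
    [0,0,0.8,0,0],
    [0,0,1,0,0]
  ]
}}

```text
t: 9.05
tcp_pos: [0.4893, -0.2495, 0.0629]
eef_rot: [0.0, -0.062, 0.998, -0.0]
wrist_force: [-0.4, 0.4, 7.9]
width: -0.0002
grasp_force: 4.3
```

{"api": "send_rows", "payload": {
  "rows": [
    [0,0,0.1,0,0],
    [0,0,0.2,0,0],
    [0,0,0.3,0,0],
    [0,0,0.3,0,0],
    [0,0,0.3,0,0]
  ]
}}

```text
t: 9.47
tcp_pos: [0.4893, -0.2496, 0.0629]
eef_rot: [0.0, -0.062, 0.998, -0.0]
wrist_force: [-1.7, 1.5, 10.8]
width: 0.0001
grasp_force: 5.5
```

At the stop (position steady, force 11 N). Draw back.

{"api": "send_rows", "payload": {
  "rows": [
    [0,0,-2,0,0],
    [0,0,-6,0,0],
    [0,0,-14,0,0],
    [0,0,-40,0,0],
    [0,0,-75,0,0]
  ]
}}

```text
t: 9.88
tcp_pos: [0.4876, -0.2489, 0.1368]
eef_rot: [-0.002, -0.061, 0.998, 0.001]
wrist_force: [1.1, 0.3, 0.2]
width: 0.0001
grasp_force: 0.0
```

{"api": "send_rows", "payload": {
  "rows": [
    [0,0,-25,0,0],
    [0,0,-50,0,0],
    [0,0,-70,0,0],
    [0,0,-70,0,0],
    [0,0,-70,0,0]
  ]
}}

```text
t: 10.3
tcp_pos: [0.4894, -0.2495, 0.2086]
eef_rot: [0.001, -0.062, 0.998, -0.0]
wrist_force: [0.1, 0.1, -0.9]
width: -0.0003
grasp_force: 0.0
```

Run:
```python
from h import *
s=imaging.capture("side"); cv2.imwrite("pics/end.png",cv2.resize(s[170:420,220:420],None,fx=2.4,fy=2.4,interpolation=2)); print(manip.get_obs()["wrist_force"])
```

```text
[ 0.85611873  0.37469438 -1.03002249]
```

View pics/end.png

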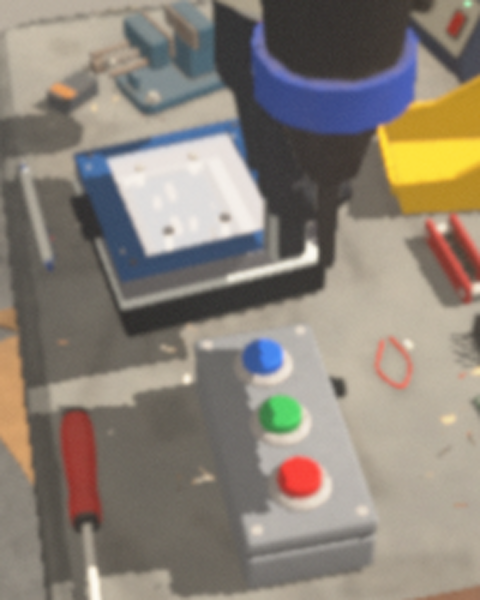

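The lid is shut (≈ 180,200), the green button is out again (≈ 280,413), and the arm is clear.

```bash
python3 -c "
from cell import manip
print(manip.finish_job())"
```

```text
the job is handed in; nothing more can be done
None
```

The lid is fully shut and the green button was then pressed to its stop and sprang back out; the job was handed in at about 10 s with the arm clear and no other button or tool touched, though the fingertips briefly pressed the lid with about 42 N at its stop, harder than intended.

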